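Unlock the shut refill box and hold the key turned

TASK

One of the two steel lock boxes already has its lid up; the other is still shut. Take the key from its white rest, push it fully home into the lock of the shut box, wiggling it past the sticky pins, only then turn it clockwise a quarter turn to its stop, and finish while holding the key turned there, since the lock springs back. Leave the open box, both lids and everything else on the shelf as they are.

Things in the scene. Friction and masses are not known exactly. Their poses are not given: they have to be found in the camera images.
- key: loose key, 64 mm long, about 30 g, standing blade down in key_rest, its tip 6 mm above the shelf. Origin: centre of the blade's tip; z up along the key, x along the blade's width. Steel blade 12 (x) by 4 (y) mm, 26 mm long, the last 7 mm tapering to 8 by 2; above it a flat black plastic bow 28 (x) by 9 (y) by 38 mm (z 26 to 64). A half turn about z leaves its shape the same
- key_shoulder (a point): underside of the key's bow, on the key's axis, 26 mm above the blade's tip; it comes to sit on the lock plug's face when the key is fully in
- key_rest: white plastic block 60 (x) by 44 (y) by 32 mm high, fixed, with one upright slot 14.5 by 6.5 mm along x, 28 mm deep, in which the key stands with its bow resting on the block's top. Origin: centre of its underside
- lockbox_1: grey painted steel lock box, 200 (x) by 160 (y) by 90 mm high, fixed to the shelf, one of two alike. Origin: centre of its underside; x runs from the lock end (-x, nearer the robot) to the hinge end. The front 75 mm of its top is a fixed deck with the lock, the rest is the lid
- lid_1 (a joint): lid of lockbox_1, a 125 by 160 by 5 mm steel plate hinged at the box's far (+x) upper edge; 0 = shut flat, grows as it swings up (rad). A lid standing up at 0.7 to 1.1 means this box is already open; the shut, locked one reads 0
- lid_1_edge (a point): middle of the free (front) edge of the lid of lockbox_1, on its upper face
- plug_1 (a joint): turning brass plug of lockbox_1's lock, upright axis; 0 = rest, grows clockwise seen from above to a hard stop at 1.57 rad; a spring (0.06 N m at 0, 0.15 at the stop) turns it back. The key has 0.15 rad of play in it: turn the key some 1.7 to reach the stop. Two pairs of sticky spring pins, 12 and 20 mm down the slot, stiffen the push (3 to 12 N): push on, wiggling 0.05 rad about the vertical
- keyway_1 (a point): keyway of lockbox_1: dark straight slot, 13.5 by 5.5 mm, 32 mm deep, in the plug's 31 mm round brass face, in a steel ring (52 mm). Point: centre of the slot's mouth, 96 mm above the shelf, 6 mm above the deck, at (-62.5, 0) mm in the box's frame. Axes turn with the plug: x along the slot (parallel to the box's x at rest), z up
- lockbox_2: grey painted steel lock box, 200 (x) by 160 (y) by 90 mm high, fixed to the shelf, one of two alike. Origin: centre of its underside; x runs from the lock end (-x, nearer the robot) to the hinge end. The front 75 mm of its top is a fixed deck with the lock, the rest is the lid
- lid_2 (a joint): lid of lockbox_2, a 125 by 160 by 5 mm steel plate hinged at the box's far (+x) upper edge; 0 = shut flat, grows as it swings up (rad). A lid standing up at 0.7 to 1.1 means this box is already open; the shut, locked one reads 0
- lid_2_edge (a point): middle of the free (front) edge of the lid of lockbox_2, on its upper face
- plug_2 (a joint): turning brass plug of lockbox_2's lock, upright axis; 0 = rest, grows clockwise seen from above to a hard stop at 1.57 rad; a spring (0.06 N m at 0, 0.15 at the stop) turns it back. The key has 0.15 rad of play in it: turn the key some 1.7 to reach the stop. Two pairs of sticky spring pins, 12 and 20 mm down the slot, stiffen the push (3 to 12 N): push on, wiggling 0.05 rad about the vertical
- keyway_2 (a point): keyway of lockbox_2: dark straight slot, 13.5 by 5.5 mm, 32 mm deep, in the plug's 31 mm round brass face, in a steel ring (52 mm). Point: centre of the slot's mouth, 96 mm above the shelf, 6 mm above the deck, at (-62.5, 0) mm in the box's frame. Axes turn with the plug: x along the slot (parallel to the box's x at rest), z up
- spray_a: empty translucent blue spray bottle with a white trigger head, 74 mm wide, 229 mm tall, loose; origin: centre of its underside
- spray_b: empty translucent blue spray bottle with a white trigger head, 74 mm wide, 229 mm tall, loose; origin: centre of its underside
- spray_c: empty translucent blue spray bottle with a white trigger head, 74 mm wide, 229 mm tall, loose; origin: centre of its underside
- dispenser: stainless steel pump dispenser, 60 mm wide, 171 mm tall, loose, standing between the two lock boxes; origin: centre of its underside
- scrub_brush: grey plastic scrub brush with a bow handle, 180 by 55 by 68 mm, lying on its bristles, loose; origin: centre of its underside
- measuring_cup: white plastic cup with a handle, 84 mm wide, 80 mm tall, loose; origin: centre of its underside

How it is judged:
On the way:
1. the key is fully home in the shut box's lock (lockbox_1) before the plug is turned (z of key_shoulder in the frame of keyway_1 below 0.003 m and horizontal distance between key_shoulder and keyway_1 below 0.004 m and angle between key's own z axis and vertical below 0.15 rad and value of joint plug_1 below 0.4 rad), for 0.1 s.
At the end, for the whole second after the job is handed in: The key is home in the lock of the box that was shut (shoulder within 3 mm of the plug face, 4 mm sideways, tilt under 0.15 rad), its plug still and turned clockwise over 1.25 rad, the fingers on the key with over 3 N; that lid shut (under 0.1 rad), the other plug unturned (under 0.3 rad) (z of key_shoulder in the frame of keyway_1 below 0.003 m and horizontal distance between key_shoulder and keyway_1 below 0.004 m and angle between key's own z axis and vertical below 0.15 rad and value of joint plug_1 above 1.25 rad and contact force between the fingers and key above 3 N and velocity of joint plug_1 between -0.2 and 0.2 rad/s and value of joint lid_1 below 0.1 rad and value of joint plug_2 below 0.3 rad); the arm keeps its last pose, push and grip.
It fails at once if the lock of the already open box is turned (value of joint plug_2 above 0.3 rad).
It fails at once if a lid is moved by more than 20 mm (distance of any of lid_1_edge, lid_2_edge from where it was at the start of the episode above 0.02 m).
It fails at once if a bystander is pushed by more than 30 mm or tipped over (distance of any of spray_a, spray_b, spray_c, dispenser, scrub_brush, measuring_cup from where it was at the start of the episode above 0.03 m or angle between any of spray_a, spray_b, spray_c, dispenser, scrub_brush, measuring_cup's own z axis and vertical above 0.5 rad).
It also fails if it takes over 64 s, if anything falls off the work surface, if the arm or the gripper's body presses on something with over 40 N, if the wrist force passes 120 N, or if a joint passes its speed limit or range.

ROBOT

A 6-joint arm with a two-finger parallel gripper is mounted at the origin on the work surface. World frame = base frame: x ahead of the robot, y to its left, z up, the work surface at z = 0. Lengths are in m, angles in rad, forces in N, time in s.
With the tool pointing down it reaches from about 0.375 to 0.9 m from the base axis. Payload 3.1 kg.
Tool frame: the origin (TCP) lies between the finger pads; the fingertips stand 11 mm ahead of it and the grasp point (between the pads) lies 8 mm behind it; z points along the fingers, y is the line along which they close (so a half turn about z gives the same grasp; the last joint's range is limited). The gripper opens to 87 mm and grips with 3 to 60 N. Pads are 19 mm wide; open, the fingers measure 117 mm over their backs; the gripper's body (75 mm by 190 mm) begins 51 mm behind the grasp point.
Start: joints at [-1.335, 0.527, 1.433, -0, 1.181, -0.178], TCP at [0.252, -0.572, 0.234] pointing down, gripper open.
Joint ranges: [-3.08, 3.08], [-0.75, 2.2], [0.22, 2.44], [-1.43, 4.57], [0, 2.65], [-2.85, 2.85]. Speed limits (rad/s): [2.79, 2.79, 3.14, 3.14, 3.14, 3.14].

INTERFACE

Orientations are given as a unit quaternion [x, y, z, w].
In Python, from rig import robot gives the robot as it stands.
- The arm moves only by the tool move_arm, never from a script. Its argument "moves" is text: rows parted by semicolons, each of 7 numbers parted by spaces: the shift along the tool's x, y, z in units of 100 mm (1.0 is 100 mm), then the turn, a rotation vector about the tool's x, y, z in units of 90 degrees (1.0 is 90 degrees), then the opening, from 0 (shut) to 1 (fully open). A call has 1 to 12 rows; each row is the pose to reach, as a shift and turn from the pose commanded when the call began, along the tool's axes at that moment; what a row does not reach only later rows make up. A row lasts 1/10 s, in which the tool goes at most 50 mm and 8.59 degrees, less where a joint would pass 70% of its speed; a pose out of reach is approached as far as the arm can. A call with a number of a shift or a turn outside -1 to 1 is refused whole. A call with a gripper value outside its range is refused whole. The fingers move at their own pace and stop on an object; "squeeze" is the grip in N (left out, the last holds). Time passes only in rows, so rows that repeat a pose let the fingers close. It gives the time, the measured TCP pose, the force, the opening and the grip force at its end, in the units of the state.
- robot.get_obs(): the state, without advancing time (a new reading comes with each control period).
- robot.camera(name): name is "scene" or "side" or "wrist"; returns a dict with "image" (400x640x3 uint8, red, green, blue), "intrinsics" (3x3 intrinsics, pixels), "extrinsics" (4x4, takes a point from world to camera coordinates). Camera axes: x right, y up, looking along -z (the intrinsics and any distortion apply to the point x, -y, -z); pixel columns grow to the right and rows downward; lengths in m; the calibration is good to about 2 mm. A picture is of the moment at which its call begins. There is no depth.
- robot.hand_in(): hands the job in; it is judged then, once.
The state is a dict: "time": time; "q": joint angles; "joint_velocities": joint speeds; "joint_torque": joint torques, N m; "position": TCP position; "tool_rot": TCP orientation; "ft_force": force on the tool from outside, world axes, zero at the start; "moment": the same for the moment, N m; "grip_width": finger opening in m; "grip_force": force on a finger pad.
Only numpy, scipy, OpenCV 4.12 (cv2) and the standard library are available. Lean on these libraries where they do the work, as an engineer would, in place of code of your own. Each camera call takes 0.05 s, during which the arm holds its last target. There are 200 camera calls.

## Working session

There is one attempt and no reset: what is moved stays moved. The work goes in short steps, Python scripts to look and compute and a tool call to move; the robot and the scene stay as the last step left them, time stands still between calls to the robot, and variables do not carry over. Pictures are saved under pics/ and viewed, at most 10 in all, crops included, and the job is handed in when it is done.

Besides the shell and the picture viewer there is one more tool, called after "Request:" as name(argument=value, ...) on one line, values as JSON. move_arm: Moves the arm, as the interface text tells. Shifts and turns lie within -1 to 1; 1 stands for 100 mm of shift or 90 degrees of turn. Its arguments: {"type":"object","properties":{"moves":{"type":"string"},"squeeze":{"type":"number"}},"required":["moves"]}

```bash
mkdir -p pics; ls
cat > h.py <<'E'
import numpy as np,cv2
from rig import robot
def snap(cam,name):
    c=robot.camera(cam); cv2.imwrite(f'pics/{name}.png',c['image'][:,:,::-1]); np.savez(f'pics/{name}.npz',K=c['intrinsics'],E=c['extrinsics']); return c
def ray(name,u,v):
    d=np.load(f'pics/{name}.npz');K,E=d['K'],d['E']
    p=np.linalg.inv(K)@[u,v,1]; p=np.array([p[0],-p[1],-p[2]])
    return -E[:3,:3].T@E[:3,3], E[:3,:3].T@p
def atz(name,u,v,z):
    o,d=ray(name,u,v); return o+d*(z-o[2])/d[2]
def tri(*obs):
    A=np.zeros((3,3));b=np.zeros(3);L=[]
    for n,u,v in obs:
        o,d=ray(n,u,v);d=d/np.linalg.norm(d);P=np.eye(3)-np.outer(d,d);A+=P;b+=P@o;L.append((o,P))
    x=np.linalg.solve(A,b); return x,[np.linalg.norm(P@(x-o)) for o,P in L]
def proj(name,X):
    d=np.load(f'pics/{name}.npz');p=d['E'][:3,:3]@X+d['E'][:3,3];q=d['K']@[p[0],-p[1],-p[2]];return q[:2]/q[2]
E
python3 - <<'E'
from h import *
a=[snap(n,n+'0') for n in('scene','side','wrist')]
cv2.imwrite('pics/all.png',cv2.resize(np.vstack([np.hstack([a[0]['image'],a[1]['image']]),np.hstack([a[2]['image'],a[2]['image']*0])])[:,:,::-1],(800,500),interpolation=cv2.INTER_AREA))
for c in a:
    E=c['extrinsics'];print(-E[:3,:3].T@E[:3,3],E[2,:3],c['intrinsics'][0,0])
print(robot.get_obs())
E
```

```text
pics
[ 1.25102267 -0.6130114   0.91976703] [ 0.53877417 -0.49345286  0.68280793] 391.39033576396827
[ 0.52753959 -1.0391023   1.07247011] [-0.03770896 -0.72524705  0.68745527] 470.8002155481483
[ 0.32753448 -0.53933414  0.38331284] [0.27145121 0.11784648 0.95521016] 336.6507460083661
{'time': 0.15, 'q': array([-1.33453100e+00,  5.28272468e-01,  1.43359224e+00,  1.52653418e-05,
        1.18139527e+00, -1.78517700e-01]), 'joint_velocities': array([ 0.00047199, -0.00193287, -0.00312454, -0.00035125, -0.00033628,
       -0.00128541]), 'joint_torque': array([ 1.08500408e-03, -4.40427303e+01, -1.76844263e+01,  6.31861039e-02,
        5.52472891e-02, -1.10401800e-04]), 'position': array([ 0.25176336, -0.57146595,  0.23278923]), 'tool_rot': array([ 9.78571609e-01,  2.05905100e-01, -1.70117559e-05, -8.33518372e-04]), 'ft_force': array([-0.07747607, -0.82117583,  1.25965702]), 'moment': array([-0.0007535, -0.0133448, -0.0226381]), 'grip_force': 0.0, 'grip_width': 0.0870775873147238}
```

View pics/scene0.png

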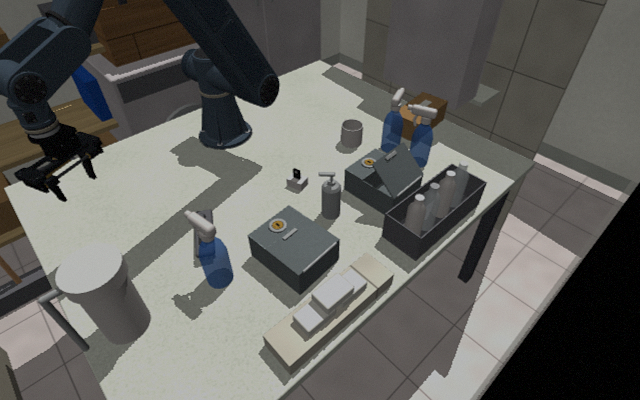

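View pics/side0.png

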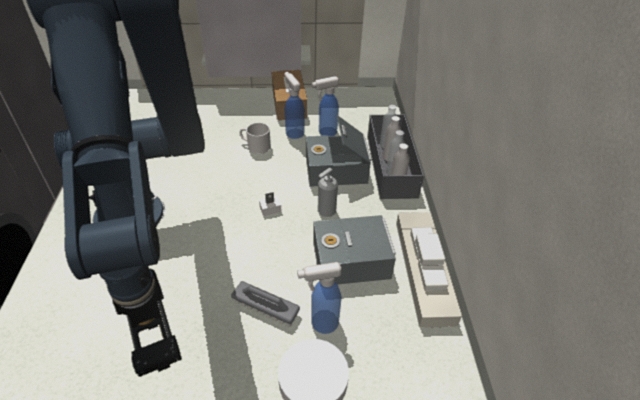

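The shut box is the near one: lock at scene (278,226) and side (331,240). The key stands at scene (297,174) and side (270,198). I'll enlarge both.

Run:
```python
from h import *
s=cv2.imread('pics/scene0.png');d=cv2.imread('pics/side0.png')
def cr(i,u,v,w=25,h=18):return cv2.resize(i[v-h:v+h,u-w:u+w],None,fx=8,fy=8,interpolation=cv2.INTER_CUBIC)
cv2.imwrite('pics/c1.png',np.vstack([np.hstack([cr(s,297,180),cr(d,270,203)]),np.hstack([cr(s,278,226),cr(d,331,240)])]))
print(tri(('scene0',297,174),('side0',270,198)),tri(('scene0',278,226),('side0',331,240)))
```

```text
(array([0.4429583 , 0.0156062 , 0.04603684]), [np.float64(0.0014018201851556725), np.float64(0.0014018201851556584)]) (array([ 0.61836125, -0.19964409,  0.08900013]), [np.float64(0.0001821280045621643), np.float64(0.00018212800456209922)])
```

View pics/c1.png

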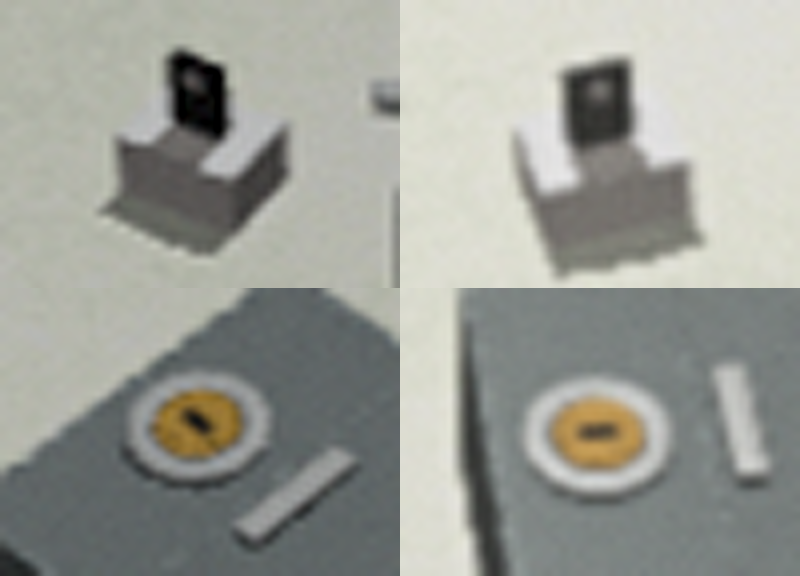

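Run:
```python
from h import *
f=lambda n,u0,v0,x,y:(n,u0+(x+.5)/8-.5,v0+(y+.5)/8-.5)
S=lambda x,y:f('scene0',272,162,x,y); D=lambda x,y:f('side0',245,185,x,y)
print('keytop',tri(S(197,60),D(196,65)))
print('key L,R side',[atz(*D(*p),.070) for p in((163,71),(230,59))], 'scene',[atz(*S(*p),.07) for p in((170,50),(223,68))])
S2=lambda x,y:f('scene0',253,208,x,y); D2=lambda x,y:f('side0',306,222,x,y)
print('lock',tri(S2(197,133),D2(199,144)))
print('ring',tri(S2(198,137),D2(198,145)))
# rest top front edge & lock slot ends
print('slot',[atz(*D2(*p),.096) for p in((183,147),(216,142))],[atz(*S2(*p),.096) for p in((184,121),(210,146))])
print('rest front edge side',[atz(*D(*p),.032) for p in((146,192),(290,162))],[atz(*D(*p),.032) for p in((117,130),(146,192))])
o=robot.get_obs();from scipy.spatial.transform import Rotation as R
print(R.from_quat(o['tool_rot']).as_matrix(), o['position'])
c=np.load('pics/wrist0.npz')['E'];T=np.eye(4);T[:3,:3]=R.from_quat(o['tool_rot']).as_matrix();T[:3,3]=o['position']
print(c@T)
```

```text
keytop (array([0.44147939, 0.01494475, 0.06851912]), [np.float64(0.0005868723011274544), np.float64(0.0005868723011274495)])
key L,R side [array([0.42923864, 0.00955666, 0.07      ]), array([0.45475371, 0.01557417, 0.07      ])] scene [array([0.42944864, 0.01041991, 0.07      ]), array([0.45387216, 0.019187  , 0.07      ])]
lock (array([ 0.61615776, -0.20085698,  0.09407626]), [np.float64(0.0010300235240060804), np.float64(0.0010300235240059622)])
ring (array([ 0.61608175, -0.20031916,  0.09220389]), [np.float64(0.000529987133374447), np.float64(0.0005299871333743197)])
slot [array([ 0.6107179 , -0.20497186,  0.096     ]), array([ 0.62208133, -0.20306844,  0.096     ])] [array([ 0.60917627, -0.20059194,  0.096     ]), array([ 0.62483213, -0.20119814,  0.096     ])]
rest front edge side [array([ 0.42146237, -0.0180078 ,  0.032     ]), array([ 0.47668191, -0.00318254,  0.032     ])] [array([0.40875538, 0.01631764, 0.032     ]), array([ 0.42146237, -0.0180078 ,  0.032     ])]
[[ 9.15206179e-01  4.02985742e-01 -3.76545810e-04]
 [ 4.02985799e-01 -9.15204790e-01  1.62430921e-03]
 [ 3.09956925e-04 -1.63832044e-03 -9.99998610e-01]] [ 0.25176336 -0.57146595  0.23278923]
[[ 5.15897575e-04  9.99999858e-01  1.31066269e-04 -9.03639574e-04]
 [ 9.55119486e-01 -5.31568396e-04  2.96220331e-01 -3.40644364e-02]
 [ 2.96220358e-01 -2.76354027e-05 -9.55119625e-01 -1.68136459e-01]
 [ 0.00000000e+00  0.00000000e+00  0.00000000e+00  1.00000000e+00]]
```

Run:
```python
from h import *
print('disp base',atz('side0',328,212,0.0),atz('scene0',331,214,0), 'disp pump',tri(('scene0',327,174),('side0',326,173)),'body top',tri(('scene0',331,181),('side0',328,181)))
print('spray base',atz('side0',326,326,0.0),atz('scene0',219,281,0),'heads',[tri(('scene0',189,214),('side0',301,274)),tri(('scene0',213,232),('side0',338,270))])
for p in [(315,222),(388,217)]: print(atz('side0',*p,.09))
for p in [(249,237),(286,208)]: print(atz('scene0',*p,.09))
```

```text
disp base [ 0.62455359 -0.00737342  0.        ] [0.62666622 0.00250069 0.        ] disp pump (array([ 0.61312542, -0.0047297 ,  0.16410193]), [np.float64(0.0016061311739858097), np.float64(0.0016061311739857108)]) body top (array([0.61959491, 0.00412326, 0.1298673 ]), [np.float64(0.005877467330654488), np.float64(0.005877467330654506)])
spray base [ 0.59526118 -0.40888453  0.        ] [ 0.60024137 -0.40134067  0.        ] heads [(array([ 0.53274055, -0.40142092,  0.21407067]), [np.float64(0.0017992954984144627), np.float64(0.001799295498414407)]), (array([ 0.6171957 , -0.38621718,  0.20532793]), [np.float64(0.001889818399060007), np.float64(0.0018898183990601173)])]
[ 0.57717094 -0.13225023  0.09      ]
[ 0.78767447 -0.11854825  0.09      ]
[ 0.59677383 -0.28422849  0.09      ]
[ 0.57898148 -0.13860334  0.09      ]
```

```bash
cat >> h.py <<'E'
from scipy.spatial.transform import Rotation as R
def plan(p,yaw,n=1,cur=None,dyaw=None):
    o=robot.get_obs()
    P,Q=(o['position'],R.from_quat(o['tool_rot'])) if cur is None else cur
    # target: tool pointing down, x axis at yaw (deg)
    a=np.radians(yaw);T=R.from_matrix(np.array([[np.cos(a),np.sin(a),0],[np.sin(a),-np.cos(a),0],[0,0,-1]]))
    rv=(Q.inv()*T).as_rotvec()
    if dyaw is not None: rv=np.array([0,0,-np.radians(dyaw)])
    d=(np.array(p)-P)
    for i in range(n):
        s=Q.inv().apply(d/n); print('call',np.round(s*10,3),np.round(rv/n/(np.pi/2),4)); P=P+d/n; Q=Q*R.from_rotvec(rv/n)
E
python3 - <<'E'
from h import *
plan([.442,.0145,.19],195,6,dyaw=171.2)
E
```

```text
call [ 0.684 -0.766  0.073] [ 0.     0.    -0.317]
call [ 0.967 -0.346  0.073] [ 0.     0.    -0.317]
call [1.015 0.157 0.073] [ 0.     0.    -0.317]
call [0.816 0.623 0.073] [ 0.     0.    -0.317]
call [0.419 0.937 0.073] [ 0.     0.    -0.317]
call [-0.079  1.024  0.073] [ 0.     0.    -0.317]
```

Request:
move_arm(moves="0.684 -0.766 0.073 0 0 -0.317 1; 0.684 -0.766 0.073 0 0 -0.317 1; 0.684 -0.766 0.073 0 0 -0.317 1; 0.684 -0.766 0.073 0 0 -0.317 1")

```text
time: 0.55
position: [0.2841, -0.4717, 0.2259]
tool_rot: [0.896, 0.443, 0.0, -0.001]
ft_force: [0.4, -0.8, 0.2]
grip_width: 0.0869
grip_force: 0.0
```

Request:
move_arm(moves="0.967 -0.346 0.073 0 0 -0.317 1; 0.967 -0.346 0.073 0 0 -0.317 1; 0.967 -0.346 0.073 0 0 -0.317 1; 0.967 -0.346 0.073 0 0 -0.317 1")

```text
time: 0.95
position: [0.3156, -0.3742, 0.2187]
tool_rot: [0.759, 0.651, 0.0, -0.001]
ft_force: [0.5, -0.6, 0.4]
grip_width: 0.0868
grip_force: 0.0
```

Request:
move_arm(moves="1 0.157 0.073 0 0 -0.317 1; 1 0.157 0.073 0 0 -0.317 1; 1 0.157 0.073 0 0 -0.317 1; 1 0.157 0.073 0 0 -0.317 1")

```text
time: 1.35
position: [0.3469, -0.2782, 0.2114]
tool_rot: [0.575, 0.818, 0.0, -0.001]
ft_force: [0.2, -0.7, 0.5]
grip_width: 0.0869
grip_force: 0.0
```

Request:
move_arm(moves="0.816 0.623 0.073 0 0 -0.317 1; 0.816 0.623 0.073 0 0 -0.317 1; 0.816 0.623 0.073 0 0 -0.317 1; 0.816 0.623 0.073 0 0 -0.317 1")

```text
time: 1.75
position: [0.3786, -0.1806, 0.2042]
tool_rot: [0.356, 0.935, 0.0, -0.001]
ft_force: [0.5, -0.4, 0.1]
grip_width: 0.0869
grip_force: 0.0
```

Request:
move_arm(moves="0.419 0.937 0.073 0 0 -0.317 1; 0.419 0.937 0.073 0 0 -0.317 1; 0.419 0.937 0.073 0 0 -0.317 1; 0.419 0.937 0.073 0 0 -0.317 1; 0.419 0.937 0.073 0 0 -0.317 1")

```text
time: 2.25
position: [0.4104, -0.0845, 0.197]
tool_rot: [0.118, 0.993, 0.0, -0.0]
ft_force: [-0.1, -0.1, -1.5]
grip_width: 0.087
grip_force: 0.0
```

Run:
```python
from h import *
o=robot.get_obs();print(o['time'],o['position'],o['q'])
plan([.442,.0145,.19],195)
```

```text
2.25 [ 0.41040059 -0.08448301  0.19698352] [-4.71139943e-01  3.14033551e-01  1.96741955e+00  1.37838438e-05
  8.60303120e-01 -1.80628286e+00]
call [-0.076  1.036  0.07 ] [ 1.000e-04 -1.000e-04 -3.167e-01]
```

Request:
move_arm(moves="-0.076 1 0.07 0 0 -0.317 1; -0.076 1 0.07 0 0 -0.317 1; -0.076 1 0.07 0 0 -0.317 1; -0.076 1 0.07 0 0 -0.317 1; -0.076 1 0.07 0 0 -0.317 1")

```text
time: 2.75
position: [0.4412, 0.0104, 0.19]
tool_rot: [-0.13, 0.992, 0.0, -0.0]
ft_force: [-1.1, -0.7, 0.5]
grip_width: 0.0869
grip_force: 0.0
```

Run:
```python
from h import *
o=robot.get_obs();print(o['position'],R.from_quat(o['tool_rot']).as_matrix()[:,0])
c=snap('wrist','w1');print(proj('w1',[.442,.0145,.07]))
for X in ([.442,.0145,.07],):
    pass
im=c['image'][:,:,::-1];cv2.imwrite('pics/w1v.png',im)
```

```text
[0.44124379 0.01041996 0.18996914] [-9.66384031e-01 -2.57102877e-01  1.27064795e-04]
[321.97555338 199.81694564]
```

View pics/w1v.png

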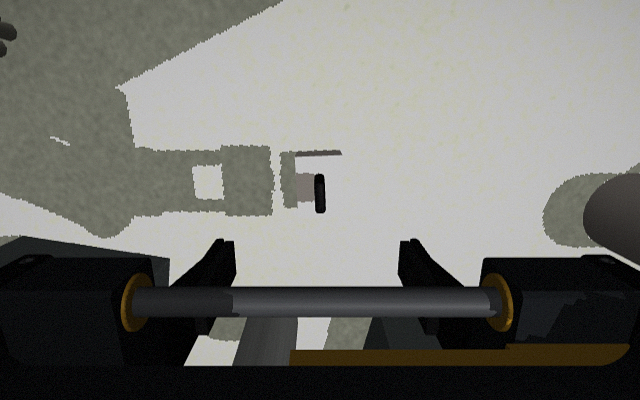

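```bash
cat >> h.py <<'E'
from scipy.optimize import minimize
def hullmask(name,pts,s=4,roi=(0,0,640,400)):
    q=np.array([proj(name,p) for p in pts]);m=np.zeros(((roi[3]-roi[1])*s,(roi[2]-roi[0])*s),np.uint8)
    q=((q-[roi[0],roi[1]]+.5)*s-.5)*16
    cv2.fillConvexPoly(m,cv2.convexHull(np.round(q).astype(np.int32)).reshape(-1,2),255,shift=4)
    return cv2.resize(m,None,fx=1/s,fy=1/s,interpolation=cv2.INTER_AREA)/255.
E
python3 - <<'E'
from h import *
roi=(300,160,345,230)
g=cv2.cvtColor(cv2.imread('pics/w1.png'),cv2.COLOR_BGR2GRAY)[160:230,300:345].astype(float)
m=np.clip((95-g)/60,0,1); 
ys,xs=np.where(m>.5);print(xs.min()+300,xs.max()+300,ys.min()+160,ys.max()+160)
def pts(v):
    x,y,a=v[0],v[1],v[2];c,s=np.cos(a),np.sin(a)
    return [(x+c*i*.014-s*j*.0045,y+s*i*.014+c*j*.0045,z) for i in(-1,1) for j in(-1,1) for z in(.032,.07)]
f=lambda v:((hullmask('w1',pts([v[0]/1000,v[1]/1000,v[2]/50]),4,roi)-m)**2).sum()
r=min((minimize(f,[x0,y0,13],method='Nelder-Mead',options=dict(initial_simplex=[[x0,y0,13],[x0+3,y0,13],[x0,y0+3,13],[x0,y0,16]])) for x0 in(440,443) for y0 in(12,16)),key=lambda r:r.fun)
print(r.x[:2],np.degrees(r.x[2]/50),r.fun,m.sum())
plan([r.x[0]/1000,r.x[1]/1000,.10],180+np.degrees(r.x[2]/50))
E
```

```text
314 325 174 212
[441.11658003  12.10493556] 18.264716823737622 44.42345347943099 393.55
call [-0.005  0.02   0.9  ] [ 0.0001 -0.0001 -0.0384]
```

Request:
move_arm(moves="-0.005 0.02 0.4 0 0 -0.023 0.5; -0.005 0.02 0.8 0 0 -0.023 0.4; -0.005 0.02 0.9 0 0 -0.023 0.4; -0.005 0.02 0.9 0 0 -0.023 0.4")

```text
time: 3.2
position: [0.4401, 0.012, 0.099]
tool_rot: [-0.147, 0.989, 0.001, -0.002]
ft_force: [-0.2, 0.6, -0.5]
grip_width: 0.0626
grip_force: 0.0
```

Run:
```python
from h import *
o=robot.get_obs();print(o['position'],R.from_quat(o['tool_rot']).as_matrix()[:,0])
plan([.4411,.0121,.047],197)
snap('wrist','w2')
i=cv2.imread('pics/w2.png')
q=proj('w2',[.4411,.0121,.07]);print(q)
cv2.imwrite('pics/w2v.png',i[100:350,150:490])
```

```text
[0.44010621 0.01195241 0.098989  ] [-0.95688101 -0.29045797  0.00359234]
call [-0.012 -0.003  0.52 ] [ 0.0013 -0.0023 -0.0013]
[317.65119721 244.13477881]
```

View pics/w2v.png

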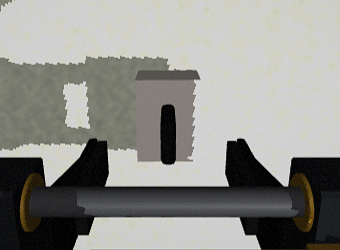

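Request:
move_arm(moves="-0.012 -0.003 0.3 0 0 0 0.4; -0.012 -0.003 0.52 0 0 0 0.4; -0.012 -0.003 0.52 0 0 0 0; -0.012 -0.003 0.52 0 0 0 0; -0.012 -0.003 0.52 0 0 0 0; -0.012 -0.003 0.52 0 0 0 0; -0.012 -0.003 0.52 0 0 0 0; -0.012 -0.003 0.52 0 0 0 0; -0.012 -0.003 0.52 0 0 0 0; -0.012 -0.003 0.52 0 0 0 0", squeeze=30)

```text
time: 4.25
position: [0.4432, 0.0124, 0.0493]
tool_rot: [-0.148, 0.989, -0.0, 0.001]
ft_force: [0.2, 1.5, 6.9]
grip_width: 0.0084
grip_force: 30.0
```

Run:
```python
from h import *
o=robot.get_obs();print(o['position'],R.from_quat(o['tool_rot']).as_matrix()[:,[0,2]],o['ft_force'],o['moment'],o['grip_width'])
snap('side','s2');snap('scene','sc2')
```

```text
[0.44319148 0.01238895 0.0493059 ] [[-9.56227926e-01  2.58582152e-03]
 [-2.92613448e-01 -4.18635442e-04]
 [-2.35014445e-03 -9.99996569e-01]] [0.17793729 1.45415685 6.938667  ] [ 0.3323159  -0.08776659 -0.00504744] 0.008434505893430902
```

Request:
move_arm(moves="0 0 -0.2 0 0 0 0; 0 0 -0.5 0 0 0 0; 0 0 -0.9 0 0 0 0; 0 0 -1 0 0 0 0; 0 0 -1 0 0 0 0")

```text
time: 4.85
position: [0.4435, 0.0122, 0.1498]
tool_rot: [-0.148, 0.989, -0.001, 0.002]
ft_force: [0.3, 0.2, -1.5]
grip_width: 0.0087
grip_force: 30.0
```

Run:
```python
from h import *
o=robot.get_obs();print(o['position'],o['ft_force'])
plan([.64,-.2,.215],185,3)
```

```text
[0.44354555 0.01219351 0.14982298] [ 0.34711395  0.23162715 -1.52667143]
call [-0.42  -0.869 -0.213] [-0.0004  0.001   0.0445]
call [-0.479 -0.837 -0.215] [-0.0004  0.001   0.0445]
call [-0.536 -0.801 -0.216] [-0.0004  0.001   0.0445]
```

Request:
move_arm(moves="0 0 -0.2 0 0 0 0; -0.42 -0.869 -0.4 0 0 0.0445 0; -0.42 -0.869 -0.5 0 0 0.0445 0; -0.42 -0.869 -0.5 0 0 0.0445 0")

```text
time: 5.25
position: [0.5144, -0.0633, 0.1993]
tool_rot: [-0.112, 0.994, -0.003, 0.005]
ft_force: [0.1, 0.4, -1.2]
grip_width: 0.0082
grip_force: 30.0
```

Request:
move_arm(moves="-0.479 -0.837 -0.1 0 0 0.0445 0; -0.479 -0.837 -0.1 0 0 0.0445 0; -0.479 -0.837 -0.1 0 0 0.0445 0")

```text
time: 5.55
position: [0.5779, -0.1342, 0.2071]
tool_rot: [-0.077, 0.997, -0.002, 0.002]
ft_force: [-0.4, -0.1, 0.4]
grip_width: 0.0085
grip_force: 30.0
```

Request:
move_arm(moves="-0.536 -0.8 -0.05 0 0 0.0445 0; -0.536 -0.8 -0.05 0 0 0.0445 0; -0.536 -0.8 -0.05 0 0 0.0445 0; -0.536 -0.8 -0.05 0 0 0.0445 0")

```text
time: 5.95
position: [0.6378, -0.1995, 0.2103]
tool_rot: [-0.043, 0.999, 0.001, -0.002]
ft_force: [-0.2, 1.0, -0.7]
grip_width: 0.0089
grip_force: 30.0
```

Run:
```python
from h import *
o=robot.get_obs();print(o['time'],o['position'],R.from_quat(o['tool_rot']).as_matrix(),o['ft_force'],o['q'])
snap('wrist','w3');print(proj('w3',[.616,-.2,.096]),proj('w3',o['position']),proj('w3',o['position']-[0,0,.0433]))
i=cv2.imread('pics/w3.png');cv2.imwrite('pics/w3v.png',cv2.resize(i[80:350,190:450],None,fx=2.2,fy=2.2,interpolation=cv2.INTER_CUBIC))
```

```text
5.95 [ 0.63779219 -0.19953129  0.21028966] [[-0.99627279 -0.08615366 -0.00425224]
 [-0.08616488  0.99627768  0.00253033]
 [ 0.00401841  0.0028873  -0.99998776]] [-0.23078248  0.95347379 -0.6895056 ] [-4.70220554e-01  6.13046425e-01  1.33503491e+00  3.53305719e-04
  1.19844855e+00 -2.12741298e+00]
[318.77628624 174.16365806] [317.84481909 266.10406435] [317.42046496 232.96022343]
```

View pics/w3v.png

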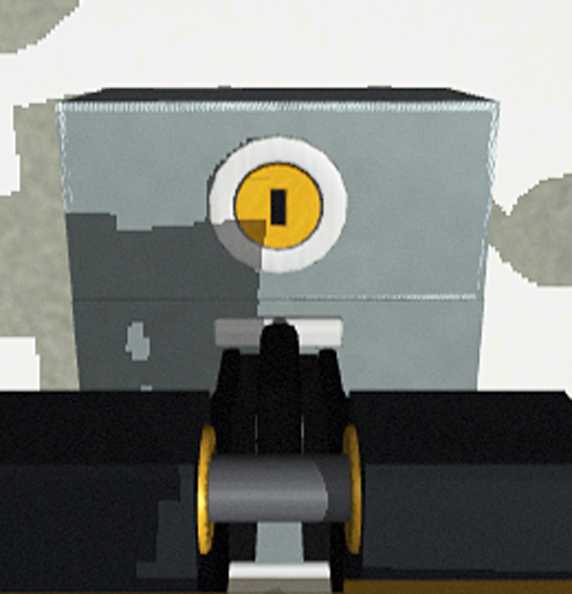

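Run:
```python
from h import *
o=robot.get_obs();T=R.from_quat(o['tool_rot']).as_matrix();p=o['position']
for dx in(0,.002,.004):
    print(dx,[np.round((proj('w3',p+T@np.array([dx+a,0,z]))-[190,80])*2.2,1) for a,z in((.014,.0173),(.006,.0173),(.006,.036),(.004,.0433),(.014,-.0207))])
i=cv2.imread('pics/w3.png');g=cv2.cvtColor(i,cv2.COLOR_BGR2GRAY).astype(float)
r=g[160:190,305:330];m=np.clip((75-r)/50,0,1);lab=cv2.connectedComponents((m>.3).astype(np.uint8))
for k in range(1,lab[0]):
    yy,xx=np.where(lab[1]==k);w=m[yy,xx];print(k,len(w),(xx*w).sum()/w.sum()+305,(yy*w).sum()/w.sum()+160,np.degrees(.5*np.arctan2(2*np.cov(xx,yy,aweights=w)[0,1],np.cov(xx,yy,aweights=w)[0,0]-np.cov(xx,yy,aweights=w)[1,1])))
# key blob column, rows of black near
for v in range(220,250,3): print(v,g[v,300:336].astype(int))
```

```text
0 [array([285.3, 321.8]), array([285.2, 352.2]), array([284.7, 324.1]), array([284.5, 321.2]), array([286.8, 393.8])]
0.002 [array([285.3, 314.1]), array([285.2, 344.7]), array([284.7, 317.2]), array([284.5, 314.5]), array([286.9, 384.4])]
0.004 [array([285.3, 306.3]), array([285.2, 337.1]), array([284.7, 310.2]), array([284.5, 307.7]), array([286.9, 374.9])]
1 109 315.87955528103765 173.8202594193947 -89.85377316867644
220 [ 78  74  79  75  77  78  74 150 146 150 146 143 147 149 149 148 146 149
 151 150 149 145 149 145 144 152 147 144 146 153 146 149 146 144 147 148]
223 [ 77  76  74  75  74  72  76 122 120 124 124 121 122 121 127 124 126 127
 127 123 122 127 122 122 121 123 128 124 129 132 126 130 127 127 127 129]
226 [125 130 125 126 127 132 129 127 128 125 219 220 205 167  62  64  60  62
  61  56 116 200 222 217 214 216 212 215 211 216 214 214 214 215 215 217]
229 [130 129 131 133 131 130 128 133 136  76   8   2   3  14   7  10   5   6
   9   2  10  12   8   0 202 233 230 228 227 226 227 226 228 228 229 227]
232 [114 119 126 119 116 121 122 122  77   9   1   8  15   8   8   9   3   7
   5  12  12  10  10   3   0  98 222 214 215 215 216 214 210 217 214 215]
235 [122 117 121 120 120 119 120 130  35   4   3   2  12   2  11   9   7   9
   7   6   3   6   5  14   0  36 224 217 211 216 214 215 213 215 218 217]
238 [ 77  76  73  73  73  73  72  80  21  11   6   0  16   8   7   1   9  15
   2  13   7   5   8  10   1   0 145 141 139 138 138 140 140 121 123 122]
241 [18 18 14 14 21 20 19 16 10  4 12 13 12  5  2 10  9  7 10  1  4  8  7 13
 11  3 28 28 25 24 30 24 29 24 64 10]
244 [12 16 12 14  8 17 14 17 13  9 13 10  7  6 10  9  8 10  6 11  8  6 11 13
  2 10 15 20 15 18 13 17  9 16 15  2]
247 [12 13 11 14 10 13  8 11  7 10 13 11  9  2  4  4 11  6  6  8  2  6 12  9
 10  7 13 12  6 10  5  9 14 15  7 13]
```

Run:
```python
from h import *
P=[];C=[];A=[]
for k in range(12):
    c=robot.camera('wrist');o=robot.get_obs();P.append(o['position']);E=c['extrinsics'];C.append(-E[:3,:3].T@E[:3,3]);T=R.from_quat(o['tool_rot']).as_matrix();A.append([T[0,2],T[1,2],np.degrees(np.arctan2(T[1,0],T[0,0]))])
for X in(P,C,A): print(np.mean(X,0),np.std(X,0))
np.save('pics/P.npy',np.mean(P,0))
```

```text
[ 0.63831209 -0.19890789  0.2127882 ] [0.00065657 0.00058654 0.00073273]
[ 0.55851127 -0.20658297  0.3632966 ] [0.00042346 0.00040657 0.00079933]
[-1.02865902e-03  6.29016932e-04 -1.74963164e+02] [0.00157615 0.00091154 0.01760469]
```

Run:
```python
from h import *
M=np.array([[0,1,0,-9.0364e-4],[.95511949,0,.29622033,-3.40644e-2],[.29622036,0,-.95511963,-.168136459]])
K=np.load('pics/w3.npz')['K'];print(K)
def tz(u,v,z):
    p=np.linalg.inv(K)@[u,v,1];d=M[:,:3].T@np.array([p[0],-p[1],-p[2]]);o=-M[:,:3].T@M[:,3];return o+d*(z-o[2])/d[2]
def tx(u,v,x):
    p=np.linalg.inv(K)@[u,v,1];d=M[:,:3].T@np.array([p[0],-p[1],-p[2]]);o=-M[:,:3].T@M[:,3];return o+d*(x-o[0])/d[0]
s=tz(315.88,173.82,.1168);print('slot',s)
print('key bow edge',tz(316.7,227.3,.0173),'blade tip',tz(316.7,225.2,.0433))
# key in rest (w1, w2 pics): bow top at z .07, TCP .190 and .099
for n,z in(('w1',.12),('w2',.0305)):
    g=cv2.cvtColor(cv2.imread(f'pics/{n}.png'),cv2.COLOR_BGR2GRAY).astype(float)
    r=(160,225,300,345) if n=='w1' else (185,285,305,335)
    m=(g[r[0]:r[1],r[2]:r[3]]<60).astype(np.uint8);N,l,st,ce=cv2.connectedComponentsWithStats(m);k=1+np.argmax(st[1:,4]);print(n,st[k]+[r[2],r[0],0,0,0],ce[k]+[r[2],r[0]])
    u=ce[k][0]+r[2];v0=st[k][1]+r[0]-.5;v1=v0+st[k][3]
    print('far/near top edges',tz(u,v0,z),tz(u,v0,z+.038),tz(u,v1,z))
p=np.load('pics/P.npy');a=np.radians(185.04);print('slot world',p[0]+np.cos(a)*s[0]+np.sin(a)*s[1],p[1]+np.sin(a)*s[0]-np.cos(a)*s[1])
```

```text
[[336.65074601   0.         316.55125676]
 [  0.         336.65074601 201.0849537 ]
 [  0.           0.           1.        ]]
slot [0.02258988 0.00035929 0.1168    ]
key bow edge [0.01562173 0.00098318 0.0173    ] blade tip [0.00667265 0.00099533 0.0433    ]
w1 [314 174  12  39 390] [319.25641026 193.12051282]
far/near top edges [0.0221427  0.00312298 0.12      ] [0.013686   0.00343475 0.158     ] [-0.01171279  0.00320356  0.12      ]
w2 [310 205  16  59 856] [317.84462617 234.2838785 ]
far/near top edges [0.02418675 0.00163399 0.0305    ] [0.01197755 0.00178733 0.0685    ] [-0.01282352  0.00167611  0.0305    ]
slot world 0.6157779850148172 -0.20053453592604598
```

Run:
```python
from h import *
g=cv2.cvtColor(cv2.imread('pics/w3.png'),cv2.COLOR_BGR2GRAY)
for v in range(222,234): print(v,g[v,306:328])
```

```text
222 [ 74 152 151 148 150 148 148 147 153 150 151 150 152 149 150 146 145 149
 152 145 149 146]
223 [ 76 122 120 124 124 121 122 121 127 124 126 127 127 123 122 127 122 122
 121 123 128 124]
224 [ 86  84  83  79 108 109 109 108  88  66  64  62  71  84 116 111 110 108
 111 111 116 121]
225 [118 111 118 111 183 183 182 174  95  68  65  58  59  88 157 181 180 181
 184 181 183 183]
226 [129 127 128 125 219 220 205 167  62  64  60  62  61  56 116 200 222 217
 214 216 212 215]
227 [128 122 121 119 185 183 128  81  14  14  20  18   8  12  30 128 183 187
 224 219 219 218]
228 [123 128 130 115  65   0   0   0   7   2   0   8   7  15   1   0  29  65
 237 229 226 227]
229 [128 133 136  76   8   2   3  14   7  10   5   6   9   2  10  12   8   0
 202 233 230 228]
230 [125 125 133  25   8   3  12   7  10  10   8   8  12   9  10   9  11   2
  72 235 230 227]
231 [123 127 119  12   6   8   9  11  14  13   8   5   3  10  12  13  10   8
   0 196 224 221]
232 [122 122  77   9   1   8  15   8   8   9   3   7   5  12  12  10  10   3
   0  98 222 214]
233 [119 128  49   6   0   8  10   9   6   9  14   1   5   3   7   5  11  11
   1  99 224 217]
```

Request:
move_arm(moves="0.195 -0.0075 0 0 0 0 0; 0.195 -0.0075 0.4 0 0 0 0; 0.195 -0.0075 0.63 0 0 0 0; 0.195 -0.0075 0.63 0 0 0 0; 0.195 -0.0075 0.63 0 0 0 0; 0.195 -0.0075 0.63 0 0 0 0")

```text
time: 7.2
position: [0.6209, -0.2029, 0.1517]
tool_rot: [-0.044, 0.999, -0.001, 0.001]
ft_force: [0.4, 1.0, -0.8]
grip_width: 0.0088
grip_force: 30.0
```

```bash
cat >> h.py <<'E'
def mean(n=10,cam='wrist'):
    P=[];F=[];W=[]
    for k in range(n):
        robot.camera(cam);o=robot.get_obs();P.append(o['position']);F.append(np.r_[o['ft_force'],o['moment']]);T=R.from_quat(o['tool_rot']).as_matrix();W.append([T[0,2],T[1,2],np.degrees(np.arctan2(T[1,0],T[0,0]))%360])
    print(o['time'],'pos',np.mean(P,0).round(5),'F',np.mean(F,0).round(2),'tilt/yaw',np.mean(W,0).round(4),'grip',o['grip_width'].round(4),o['grip_force'])
E
python3 - <<'E'
from h import *
mean(8)
snap('wrist','w4');snap('side','s4');snap('scene','sc4')
a=lambda n,u,v,w=40,h=30,f=10:cv2.resize(cv2.imread(f'pics/{n}.png')[v-h:v+h,u-w:u+w],(400,300),interpolation=cv2.INTER_CUBIC)
cv2.imwrite('pics/w4v.png',np.vstack([np.hstack([a('w4',317,205),a('w4',317,205,80,60)]),np.hstack([a('s4',331,235,24,18),a('sc4',278,220,24,18)])]))
E
```

```text
Traceback (most recent call last):
  File "h.py", line 39, in mean
    print(o['time'],'pos',np.mean(P,0).round(5),'F',np.mean(F,0).round(2),'tilt/yaw',np.mean(W,0).round(4),'grip',o['grip_width'].round(4),o['grip_force'])
                                                                                                                  ^^^^^^^^^^^^^^^^^^^^^
AttributeError: 'float' object has no attribute 'round'
```

```bash
sed -i "s/o\['grip_width'\].round(4)/o['grip_width']/" h.py
python3 - <<'E'
from h import *
mean(8)
snap('wrist','w4');snap('side','s4');snap('scene','sc4')
a=lambda n,u,v,w=40,h=30,f=10:cv2.resize(cv2.imread(f'pics/{n}.png')[v-h:v+h,u-w:u+w],(400,300),interpolation=cv2.INTER_CUBIC)
cv2.imwrite('pics/w4v.png',np.vstack([np.hstack([a('w4',317,205),a('w4',317,205,80,60)]),np.hstack([a('s4',331,235,24,18),a('sc4',278,220,24,18)])]))
E
```

```text
8.0 pos [ 0.61962 -0.20226  0.15009] F [ 0.03  0.03 -0.25  0.12 -0.11 -0.  ] tilt/yaw [  0.      -0.     185.0017] grip 0.009175533465385485 29.999879649840295
```

View pics/w4v.png

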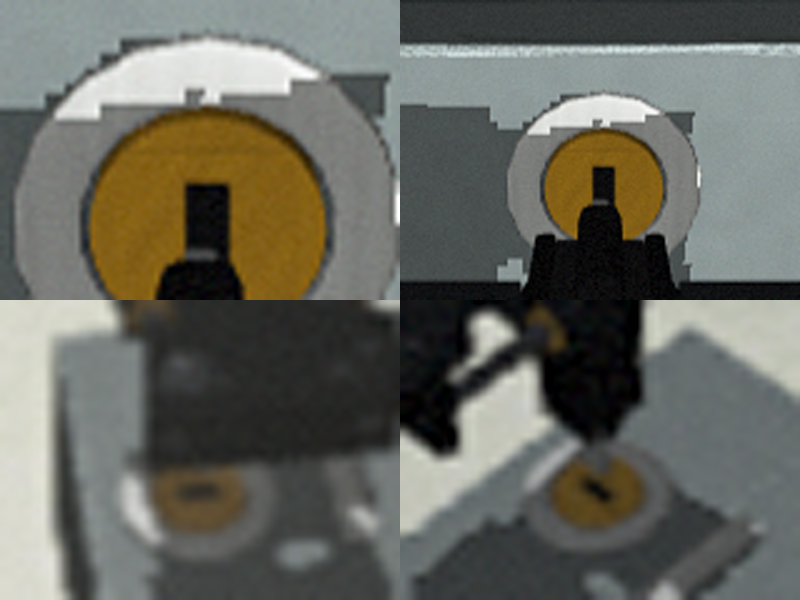

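Run:
```python
from h import *
M=np.array([[0,1,0,-9.0364e-4],[.95511949,0,.29622033,-3.40644e-2],[.29622036,0,-.95511963,-.168136459]])
K=np.load('pics/w4.npz')['K']
def tz(u,v,z):
    p=np.linalg.inv(K)@[u,v,1];d=M[:,:3].T@np.array([p[0],-p[1],-p[2]]);o=-M[:,:3].T@M[:,3];return o+d*(z-o[2])/d[2]
g=cv2.cvtColor(cv2.imread('pics/w4.png'),cv2.COLOR_BGR2GRAY)
for v in range(209,232): print(v,g[v,308:328])
print('slot near edge',tz(318.1,211.4,.0541),'tip near',tz(317,224.2,.0433))
# brass disc rows: use colour mask extents
i=cv2.imread('pics/w4.png').astype(int);b=((i[:,:,2]-i[:,:,0])>40).astype(np.uint8);ys,xs=np.where(b[180:250,285:350]);print(xs.min()+285,xs.max()+285,ys.min()+180)
print('disc near edge',tz(318,ys.min()+179.5,.0541))
```

```text
209 [100 101 101 104  96  95  99  99  94  96  95 103 100 102 101  99  96  98
  98  94]
210 [100  98 101 100 100  92  94  90  92  91  98  96  96  99  99  97 100  95
  93  97]
211 [ 99 102 101  94 100  92  64  61  60  69  71  65  67  70  74  96  97  93
  97  97]
212 [101  98  98  97  96  87  23   6   2   3   9   8   6   1  35  85  94  94
  98 100]
213 [103 102  98  99  97  85  24  12  10   7  13  15  16   1  21  89  96  99
  99  99]
214 [100 100  94  96  99  85  23  10   8  11   9  12  14  11  22  87  94  94
  96 100]
215 [ 97 103  99 100 102  92  28  11  12  16  18  11   3   5  28  88  97  97
 100 100]
216 [101  98  94  99  94  90  24  10  15  13  12   2  17  15  26  88 102  97
 100  95]
217 [ 97 100  93  94  96  87  28  12  13  11  15  13  13   9  30  92 101  98
  99  92]
218 [ 97  97  96  98 101  89  23  10   6  12   8  13   8   9  23  86  97  97
  99  92]
219 [ 95  95  92  97 101  92  22   9  10   9  14   4  15  15  28  93  96  94
  97  94]
220 [ 97  94  98  96 104  89  31   8  15  16  13  13  10   7  25  91 100  89
  91  96]
221 [92 96 98 99 97 94 29 10 13 11 17 11 13 12 27 91 99 
[... 314 characters left out ...]
8  68  59  30   5  29  93 100  98
 100  99]
226 [100  98 100 103  82  75  66  64  69  62  65  66  35  17  29  91 101  96
  97  95]
227 [100 101  89  80  32  30  11  14  19  18  16  21   4  10  17  75 101  96
  97  95]
228 [103  91  35   5   3   0   4   2   8   3  10   5   9   4  10  31  97  98
 100  99]
229 [106  63   8   0   4   6  11   6  11   8   6  15   5  12   8   4  80  98
 100  97]
230 [105  26   8  12  15   6   8   6  15   7  11   3   9   7   6   5  32 100
  96  97]
231 [91 12 10  9  9  4  8 17 18 10  7 11 10 13 13  9  5 80 98 98]
slot near edge [0.01194861 0.00189857 0.0541    ] tip near [0.00733207 0.00117999 0.0433    ]
295 341 196
disc near edge [0.02258821 0.00182077 0.0541    ]
```

Run:
```python
from h import *
t=atz('sc4',278.5-.4,222.4-.4,.1068);s=atz('sc4',277.8-.4,224.7-.4,.096);print(t,s,s-t)
a=np.radians(185);d=s-t;print('tool',d[0]*np.cos(a)+d[1]*np.sin(a),d[0]*np.sin(a)-d[1]*np.cos(a))
# disc/ring centre from w3 with ellipse-free model: project circle r=15.5 at z.1168 in tool frame
M=np.array([[0,1,0,-9.0364e-4],[.95511949,0,.29622033,-3.40644e-2],[.29622036,0,-.95511963,-.168136459]])
K=np.load('pics/w3.npz')['K']
def pj(X): p=M[:,:3]@X+M[:,3];q=K@[p[0],-p[1],-p[2]];return q[:2]/q[2]
for n,z,x in(('w3',.1168,.0226),('w4',.0541,.0055)):
    i=cv2.imread(f'pics/{n}.png').astype(int);b=((i[:,:,2]-i[:,:,0])>40);ys,xs=np.where(b[140:250,285:350]);print(n,xs.min()+285,xs.max()+285,ys.min()+140,ys.max()+140)
    for r in(.0155,.026): 
        q=np.array([pj([x+r*np.cos(t),.0003 if n=='w3' else .0018+r*np.sin(t),z]) for t in np.linspace(0,6.28,60)]);print(r,q[:,1].min(),q[:,1].max())
    print('slot ends',[pj([x+e,.001,z]) for e in(.00675,-.00675)])
g=cv2.cvtColor(cv2.imread('pics/w3.png'),cv2.COLOR_BGR2GRAY);print(g[140:205,316]);print(cv2.cvtColor(cv2.imread('pics/w4.png'),cv2.COLOR_BGR2GRAY)[178:215,311])
```

```text
[ 0.62038221 -0.19917246  0.1068    ] [ 0.61759488 -0.20057317  0.096     ] [-0.00278733 -0.00140071 -0.0108    ]
tool 0.002898807072239062 -0.001152447555617405
w3 297 335 154 192
0.0155 154.77286560299714 192.18893244328314
0.026 141.50389547910208 204.29946659701537
slot ends [array([316.67096016, 165.59767534]), array([316.66921946, 181.89853464])]
w4 295 341 196 240
0.0155 197.90325045726885 242.75038079575674
0.026 181.81562116275725 257.1049188980137
slot ends [array([316.70131553, 210.95598442]), array([316.69859011, 230.49165553])]
[140 132 204 239 236 233 231 231 229 229 227 224 203 137  88 150 181 176
 176 178 179 177 173 177 183 159  51  22  26  27  24  25  27  25  24  28
  20  24  24  25  24  13 109 177 177 175 174 181 177 178 180 177 158 141
 209 239 230 229 228 226 227 225 222 204 163]
[155 155 152 153 134 133 203 236 229 227 228 226 224 224 223 222 224 193
  98  73  60  80  99 100 100  98  96  91 100 100 108 104 100  94  97  99
  96]
```

Request:
move_arm(moves="0.022 0.008 0 0 0 0 0; 0.022 0.008 0.1 0 0 0 0; 0.022 0.008 0.13 0 0 0 0; 0.022 0.008 0.16 0 0 0 0; 0.022 0.008 0.18 0 0 0 0; 0.022 0.008 0.18 0 0 0 0")

```text
time: 8.75
position: [0.6172, -0.2016, 0.1316]
tool_rot: [-0.044, 0.999, 0.0, -0.0]
ft_force: [-0.2, -0.6, -0.8]
grip_width: 0.0086
grip_force: 30.0
```

Run:
```python
from h import *
mean(8)
snap('wrist','w5')
g=cv2.cvtColor(cv2.imread('pics/w5.png'),cv2.COLOR_BGR2GRAY)
for v in range(212,234): print(v,g[v,306:330])
```

```text
9.15 pos [ 0.61746 -0.20173  0.13218] F [ 0.31  0.21 -0.36  0.11 -0.12  0.  ] tilt/yaw [ 3.000000e-04 -1.000000e-04  1.850013e+02] grip 0.008617043953907867 29.99971378594637
212 [ 69  83  91  90 100 100  99  99 100  96  98  98  98  96  99 100  96  98
  99  96  82  78  63  55]
213 [ 88 100  99  99 102  97  99  95  96  99 100  95  94  97  98  95  97  97
  99  95  96  99  91  82]
214 [ 98 101 100  99  97  95 100  98  97  96 101  98  94  94  97  97  97  93
  99  94  98  98  96  94]
215 [101 100  99  99  99  96  97  96  97  96  96  98  99  97  95  96  97  95
  97  98  98  96  93  98]
216 [100  98  99  99  98  97  97  98  96  94  98  95  95  99  94  95  95  95
  96  96  98  93  92  97]
217 [ 95  94  98  96  98  95  94  98  96  94  95  91  91  89  95  94  90 100
  89  95  97  95  95  93]
218 [90 94 92 96 92 97 96 91 94 85 90 93 93 90 91 92 93 95 92 92 93 90 89 92]
219 [ 98  99 100 103 103 101 102 102  96  96  98  95  99  99 100 102 102  95
  97 101  98  97 101  94]
220 [ 99  97 102 101  99 104  99  97  94  97  96  97  93  99  99 102  97 101
  99  98  97  95  98 101]
221 [ 97  98 101 100 10
[... 590 characters left out ...]
 98]
227 [ 99  99 100  99  84  79  27   1  11  13  12   8  17  11   7   7  63  80
  99  97 100 100 100  94]
228 [102  98  98  92  31   7   8  10   2  10  11   7   9  12   7   0   1  30
  90 103  99  96  97  98]
229 [ 95  96 103  56   3  11  14   1   2  11   3  13   8  12  14  14   4   7
  62 104  98  99  97  97]
230 [ 97  92 107  21   9   0   6   9   8   7   7   2   9  10   4  17   9   8
  38 105  99  94  96  96]
231 [98 97 97  2  1  3  6  7  8 12  3  4 16 11  7 10  7  2  5 89 99 95 96 98]
232 [ 97 102  68  10   6  11  19   4  11   8  12   5  13  13  10   8   8   8
  12  37  96  98  99  98]
233 [ 96  98  44   7   1   8   5   8  10   9   5   9   5   4   4  13  13  16
   0  44  98 100  97  97]
```

Request:
move_arm(moves="0 0 0.03 0 0 0.032 0; 0 0 0.05 0 0 -0.032 0; 0 0 0.07 0 0 0.032 0; 0 0 0.085 0 0 -0.032 0; 0 0 0.10 0 0 0.032 0; 0 0 0.115 0 0 -0.032 0; 0 0 0.13 0 0 0.032 0; 0 0 0.145 0 0 -0.032 0; 0 0 0.16 0 0 0.032 0; 0 0 0.175 0 0 -0.032 0; 0 0 0.18 0 0 0.032 0; 0 0 0.18 0 0 0 0", squeeze=45)

```text
time: 10.4
position: [0.6183, -0.2015, 0.1155]
tool_rot: [-0.043, 0.999, -0.0, 0.001]
ft_force: [0.3, 1.4, 4.9]
grip_width: 0.0087
grip_force: 45.0
```

Run:
```python
from h import *
mean(8)
```

```text
10.8 pos [ 0.61824 -0.20153  0.11486] F [ 0.96  1.98  3.57  0.5  -0.35  0.01] tilt/yaw [ 2.200000e-03 -1.000000e-04  1.849845e+02] grip 0.008635419670667253 45.001229611225426
```

Request:
move_arm(moves="0 0 0.01 0 0 0.032 0; 0 0 0.02 0 0 -0.032 0; 0 0 0.03 0 0 0.032 0; 0 0 0.04 0 0 -0.032 0; 0 0 0.05 0 0 0.032 0; 0 0 0.05 0 0 -0.032 0; 0 0 0.05 0 0 0.032 0; 0 0 0.05 0 0 -0.032 0; 0 0 0.05 0 0 0 0; 0 0 0.05 0 0 0 0")

```text
time: 11.8
position: [0.6184, -0.2017, 0.1132]
tool_rot: [-0.043, 0.999, -0.001, 0.002]
ft_force: [-2.8, 4.1, 22.3]
grip_width: 0.0084
grip_force: 45.0
```

Run:
```python
from h import *
mean(8)
snap('wrist','w6');snap('side','s6');snap('scene','sc6')
a=lambda n,u,v,w=40,h=30,f=10:cv2.resize(cv2.imread(f'pics/{n}.png')[v-h:v+h,u-w:u+w],(400,300),interpolation=cv2.INTER_CUBIC)
cv2.imwrite('pics/w6v.png',np.vstack([np.hstack([a('w6',317,220),a('w6',317,205,80,60)]),np.hstack([a('s6',331,235,24,18),a('sc6',278,220,24,18)])]))
```

```text
12.2 pos [ 0.61843 -0.20169  0.11315] F [-2.6   4.48 21.3   1.    0.39  0.04] tilt/yaw [ 3.000000e-03 -1.100000e-03  1.850016e+02] grip 0.008594205338644103 45.005166423507035
```

View pics/w6v.png

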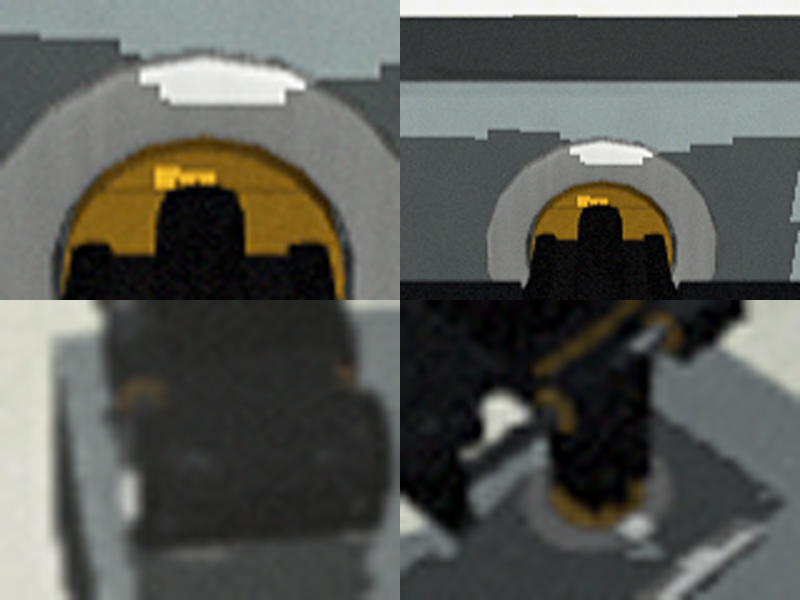

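Request:
move_arm(moves="0.0003 -0.0041 0 0 0 0.09 0; 0.0012 -0.0081 0 0 0 0.18 0; 0.0026 -0.0119 0 0 0 0.27 0; 0.0045 -0.0155 0 0 0 0.36 0; 0.0069 -0.0188 0 0 0 0.45 0; 0.0098 -0.0218 0 0 0 0.54 0; 0.0098 -0.0218 0 0 0 0.54 0; 0.0098 -0.0218 0 0 0 0.54 0")

```text
time: 13.15
position: [0.6174, -0.204, 0.113]
tool_rot: [0.371, 0.929, -0.0, 0.001]
ft_force: [-2.4, 4.7, 21.9]
grip_width: 0.0087
grip_force: 45.0
```

Run:
```python
from h import *
mean(8);print(robot.get_obs()['q'])
```

```text
13.55 pos [ 0.61739 -0.20403  0.11306] F [-2.63  4.33 21.59  0.9   0.47  0.07] tilt/yaw [ 2.400000e-03 -1.100000e-03  1.364212e+02] grip 0.008646712814317312 45.00693429261446
[-4.90750791e-01  7.03917600e-01  1.46534545e+00  1.50323942e-04
  9.69690781e-01 -1.30108528e+00]
```

Request:
move_arm(moves="0.0003 -0.0041 0 0 0 0.09 0; 0.0012 -0.0081 0 0 0 0.18 0; 0.0026 -0.0119 0 0 0 0.27 0; 0.0045 -0.0155 0 0 0 0.36 0; 0.0069 -0.0188 0 0 0 0.45 0; 0.0098 -0.0218 0 0 0 0.54 0; 0.0111 -0.0229 0 0 0 0.578 0; 0.0111 -0.0229 0 0 0 0.578 0; 0.0111 -0.0229 0 0 0 0.578 0")

```text
time: 14.45
position: [0.615, -0.2048, 0.1131]
tool_rot: [0.741, 0.672, 0.001, 0.001]
ft_force: [-2.3, 5.3, 21.2]
grip_width: 0.0087
grip_force: 45.0
```

Run:
```python
from h import *
mean(8)
snap('wrist','w7');snap('side','s7');snap('scene','sc7')
a=lambda n,u,v,w=40,h=30,f=10:cv2.resize(cv2.imread(f'pics/{n}.png')[v-h:v+h,u-w:u+w],(400,300),interpolation=cv2.INTER_CUBIC)
cv2.imwrite('pics/w7v.png',np.vstack([np.hstack([a('w7',317,220),a('sc7',278,220,80,60)]),np.hstack([a('s7',331,235,24,18),a('sc7',278,220,24,18)])]))
```

```text
14.85 pos [ 0.61503 -0.20479  0.11308] F [-2.35  4.18 21.68  0.94  0.46  0.15] tilt/yaw [ 2.4000e-03 -1.0000e-03  8.4414e+01] grip 0.00885437613498277 45.005673095583916
```

View pics/w7v.png

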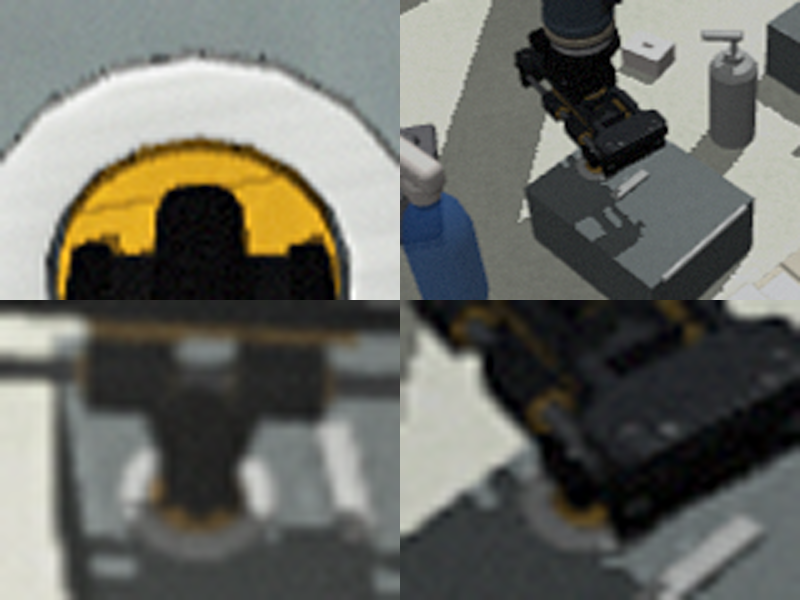

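The key is home (z unchanged, about 21 N of push). The turn is 1.75 rad and the torque of 0.15 N m matches the spring at its stop. I'll hand in.

```bash
python3 -c "
from rig import robot
print(robot.hand_in())"
```

```text
the job is handed in; nothing more can be done
None
```

I handed the job in with the key fully home in the shut box's lock, turned about 1.75 rad clockwise to its stop, and still held there at 45 N grip. `hand_in()` gave no verdict, so success rests on the position, force and torque readings.

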